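# Find the full tin of spent button cells by its weight

## Task

One of the three identical closed tins on the watch repairer's counter is packed with spent button cells for the collector, and only its weight tells which. Going from the left pad to the middle to the right (left is the robot's left), lift each tin a few centimetres above its pad to feel its weight and stand it back on that same pad, then take the heaviest and finish while still holding it up, upright and still, about 20 cm above the counter, with the other two standing upright on the pads they came from (if the last one you lift is the heaviest you may simply keep hold of it). Keep the tins upright and leave the other things on the counter where they are.

Things in the scene. Friction and masses are not known exactly. Their poses are not given: they have to be found in the camera images.
- tin_a: one of three closed aluminium tins, identical outside: upright cylinder 54 mm across, 55 mm tall; origin at the centre of its underside, z up its axis. Stands centred within 4 mm on one of the pads, any tin on any pad. Grip it across its side, 30 to 60 N. Tins weigh 150 to 560 g; the heaviest is at least 100 g heavier than the others and cannot be told by sight
- tin_b: one of three closed aluminium tins, identical outside: upright cylinder 54 mm across, 55 mm tall; origin at the centre of its underside, z up its axis. Stands centred within 4 mm on one of the pads, any tin on any pad. Grip it across its side, 30 to 60 N. Tins weigh 150 to 560 g; the heaviest is at least 100 g heavier than the others and cannot be told by sight
- tin_c: one of three closed aluminium tins, identical outside: upright cylinder 54 mm across, 55 mm tall; origin at the centre of its underside, z up its axis. Stands centred within 4 mm on one of the pads, any tin on any pad. Grip it across its side, 30 to 60 N. Tins weigh 150 to 560 g; the heaviest is at least 100 g heavier than the others and cannot be told by sight
- pad_left: the left (largest y) one of three round dark rubber pads, 90 mm across and 3 mm thick, fixed flat on the counter; origin at the centre of its underside on the counter top (its top is 3 mm above the origin)
- pad_mid: the middle one of three round dark rubber pads, 90 mm across and 3 mm thick, fixed flat on the counter; origin at the centre of its underside on the counter top (its top is 3 mm above the origin)
- pad_right: the right (smallest y) one of three round dark rubber pads, 90 mm across and 3 mm thick, fixed flat on the counter; origin at the centre of its underside on the counter top (its top is 3 mm above the origin)
- screwdriver: bystander: small screwdriver about 140 mm long and under 30 mm high, lying loose roughly along x between the left and middle pads
- loupe: bystander: black watchmaker's loupe, a loose cone 32 mm across and 28 mm tall, between the middle and right pads
- case_ring: bystander: loose brass ring 40 mm across, 8 mm tall, lying between the middle and right pads, beyond the loupe
- movement_holder: bystander: loose brass block 50 x 40 x 18 mm, beyond the pads on the left
- wristwatch: bystander: loose wristwatch lying open, 38 mm case and black strap about 190 mm long along y, 10 mm high, beyond the pads on the right
Mind the look-alikes: they are no part of the job. What is shaped like the tin_b but yellow is not meant. Leave any blue look-alike of the tin_c alone.

How it is judged:
By the outcome, as a careful person would: the job done as asked, in the order asked, and still so for the second after the job is handed in, while the arm keeps its last pose, push and grip.
It also fails if it takes over 70 s, if anything falls off the work surface, if the arm or the gripper's body presses on something with over 40 N, if the wrist force passes 120 N, or if a joint passes its speed limit or range.

## Robot

A 7-joint arm with a two-finger parallel gripper is mounted at the origin on the work surface. World frame = base frame: x ahead of the robot, y to its left, z up, the work surface at z = 0. Lengths are in m, angles in degrees, forces in N, time in s.
With the tool pointing down it reaches from about 0.4 to 0.875 m from the base axis. Payload 4.4 kg.
Tool frame: the origin (TCP) lies at the very end of the fingers, on their centre line; the grasp point (between the pads) lies 19 mm behind it (ctrl.grip_depth is the distance from the TCP to the grasp point, in m); z points along the fingers, y is the direction in which the jaws open and shut (so a half turn about z gives the same grasp; the last joint's range is limited). The gripper opens to 85 mm and grips with 20 to 120 N. Pads are 22 mm wide; open, the fingers measure 114 mm over their backs; the gripper's body (76 mm by 85 mm) begins 54 mm behind the grasp point. The pads swing forward as they close: fully open they stand 13 mm farther back than shut.
Start: joints at [-68.171, 36.005, 2.206, 86.941, -1.547, 57.084, -1.146], TCP at [0.281, 0.586, 0.231] pointing down, gripper open.
Joint ranges: [-175.42, 175.42], [-21.48, 121.26], [-71.46, 75.88], [10.55, 141.38], [-63.04, 243.04], [13.31, 113.54], [-168.57, 168.57]. Speed limits (degrees/s): [147.25, 147.25, 180, 180, 180, 180, 180].

## Interface

Orientations are given as [roll, pitch, yaw] about the fixed x, y, z axes, in that order (R = Rz(yaw) Ry(pitch) Rx(roll)).
In Python, from bench import ctrl, camera, workorder gives the robot as it stands.
- The arm moves only by the tool jog_arm, never from a script. Its argument "steps" is a list of rows, each a list of 5 numbers: the shift along the tool's x, y, z in cm, then the turn about the tool's z in rad, then the finger opening in cm, from 0 to 8.54. A call has exactly 5 rows; each row is the pose to reach, as a shift and turn from the pose measured when the call began, along the tool's axes at that moment; what a row does not reach only later rows make up. A row lasts 1/10 s, in which the tool goes at most 50 mm and 8.59 degrees, less where a joint would pass 70% of its speed; a pose out of reach is approached as far as the arm can. A call with a gripper value outside its range is refused whole. The fingers move at their own pace and stop on an object; "grip_force" is the grip in N (left out, the last holds). Time passes only in rows, so rows that repeat a pose let the fingers close, or fill a call up. It gives the time, the measured TCP pose, the force and the opening at its end, in the units of the state.
- ctrl.get_state(): the state, without advancing time (a new reading comes with each control period).
- camera(name): name is "side" or "top" or "wrist"; returns a dict with "frame" (384x512x3 uint8, red, green, blue), "camera_matrix" (3x3 intrinsics, pixels), "view" (4x4, takes a point from world to camera coordinates). Camera axes: x right, y down, z forward; pixel columns grow to the right and rows downward; lengths in m; the calibration is good to about 2 mm. A picture is of the moment at which its call begins. There is no depth.
- workorder.sign_off(): hands the job in, once; it reports no verdict.
The state is a dict: "time": time; "qpos": joint angles; "dq": joint speeds; "tau": joint torques, N m; "tcp_pos": TCP position; "ee_rot": TCP orientation; "ft_force": force on the tool from outside, world axes, zero at the start; "moment": the same for the moment, N m; "opening": opening from 0.0 (shut) to 1.0 (fully open).
Only numpy, scipy, OpenCV 4.12 (cv2) and the standard library are available. Lean on these libraries where they do the work, as an engineer would, in place of code of your own. Each camera call takes 0.05 s, during which the arm holds its last target.

## Working session

There is one attempt and no reset: what is moved stays moved. The work goes in short steps, Python scripts to look and compute and a tool call to move; the robot and the scene stay as the last step left them, time stands still between calls to the robot, and variables do not carry over. Pictures are saved under pics/ and viewed, and the job is handed in when it is done.

Besides the shell and the picture viewer there is one more tool, called after "Request:" as a command line: name --pt "numbers of a row" for each row, then --argument value for the rest. jog_arm: Moves the arm, as the interface text tells. Its arguments: {"type":"object","properties":{"steps":{"type":"array"},"grip_force":{"type":"number"}},"required":["steps"]}

```bash
ls; mkdir -p pics
python3 - <<'E'
from bench import ctrl,camera
import cv2,numpy as np
print(ctrl.get_state(), ctrl.grip_depth)
for n in ("top","side"):
    c=camera(n); cv2.imwrite(f"pics/{n}0.png",c["frame"][:,:,::-1]); np.savez(f"pics/{n}0.npz",**c)
    print(n,np.round(c["camera_matrix"],1).tolist(),np.round(c["view"],3).tolist())
E
```

```text
pics
{'time': 0.0, 'qpos': array([-68.1705479 ,  36.05913868,   2.2033283 ,  86.99703944,
        -1.54713603,  57.0837893 ,  -1.14816124]), 'dq': array([-0.00100947,  0.03842669,  0.07197901,  0.02722062,  0.00521845,
        0.02155042, -0.01907872]), 'tau': array([-2.04949778e-03, -5.63405442e+01,  1.22533556e+00, -1.93442005e+01,
        1.08605289e-02,  1.01827201e-02,  5.96997438e-06]), 'tcp_pos': array([0.28055686, 0.58562948, 0.23038102]), 'ee_rot': array([-1.79889750e+02,  1.82249366e-03,  1.54397518e+02]), 'ft_force': array([ 0.54038716, -0.23222649,  0.08168097]), 'moment': array([-0.00366554,  0.02874576, -0.02286812]), 'opening': 1.0004931784036677} 0.0187
top [[398.5, 0.0, 259.3], [0.0, 398.5, 194.0], [0.0, 0.0, 1.0]] [[0.028, -1.0, 0.004, 0.002], [-0.991, -0.028, -0.132, 0.599], [0.133, -0.001, -0.991, 0.793], [0.0, 0.0, 0.0, 1.0]]
side [[438.3, 0.0, 254.2], [0.0, 438.3, 191.9], [0.0, 0.0, 1.0]] [[0.771, -0.637, 0.021, -0.48], [-0.356, -0.458, -0.814, 0.243], [0.528, 0.62, -0.58, 0.62], [0.0, 0.0, 0.0, 1.0]]
```

View pics/top0.png

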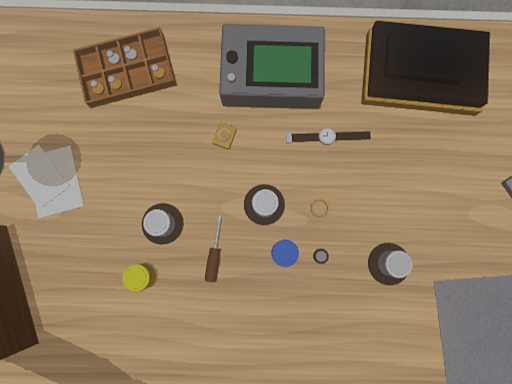

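View pics/side0.png

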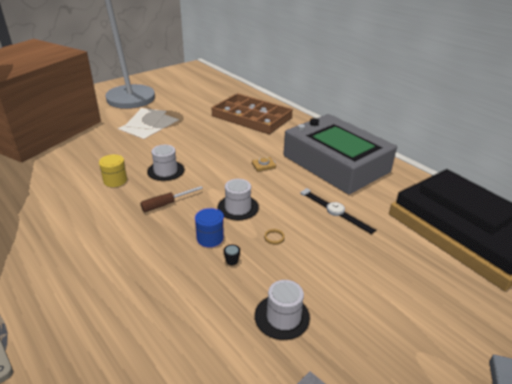

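The top view shows white tins near (157,222), (265,203) and (398,264), a yellow decoy at (136,278) and a blue one at (285,253). The screwdriver lies around (213,250). Next I'll locate the tins precisely.

```bash
cat > h.py <<'E'
import numpy as np,cv2
def proj(c,P):
    P=np.atleast_2d(P);V=c["view"];q=(V[:3,:3]@P.T+V[:3,3:]).T;q=q@c["camera_matrix"].T;return q[:,:2]/q[:,2:]
def unproj(c,uv,z):
    V=c["view"];R=V[:3,:3];o=-R.T@V[:3,3];d=R.T@np.linalg.inv(c["camera_matrix"])@np.r_[uv,1];return o+d*(z-o[2])/d[2]
def cyl(x,y,r,z0,z1):
    a=np.linspace(0,2*np.pi,60);k=np.c_[x+r*np.cos(a),y+r*np.sin(a)]
    return np.r_[np.c_[k,0*a+z0],np.c_[k,0*a+z1]]
E
python3 - <<'E'
from h import *
from scipy.optimize import minimize
T=dict(np.load("pics/top0.npz"));S=dict(np.load("pics/side0.npz"))
def hull(c,x,y,r,z0,z1):
    m=np.zeros(c["frame"].shape[:2],np.uint8);p=cv2.convexHull((proj(c,cyl(x,y,r,z0,z1))*16).astype(np.int32).reshape(-1,1,2))
    cv2.fillConvexPoly(m,p,1,shift=4);return m>0
def mask(c,kind,uv,rad):
    f=c["frame"].astype(int);mx=f.max(2);mn=f.min(2);v,u=np.indices(mx.shape)
    near=(u-uv[0])**2+(v-uv[1])**2<rad**2
    col={"tin":(mx-mn<35)&(mx>95),"pad":(mx<60)|((mx-mn<35)&(mx>95)),"blue":(f[...,2]>f[...,0]+60),"yel":(f[...,0]>f[...,2]+75)&(f[...,1]>f[...,2]+65)}[kind]
    return near&col
vis=T["frame"].copy();vs=S["frame"].copy()
for n,k,ut,us in [("L","tin",(157,222),(164,160)),("M","tin",(265,203),(238,197)),("R","tin",(398,264),(285,305)),("blue","blue",(285,253),(210,228)),("yel","yel",(136,278),(113,171))]:
    res=[]
    z0=0.003 if k=="tin" else 0
    for c,uv in((T,ut),(S,us)):
        m=mask(c,k,uv,36)
        g=unproj(c,uv,.04)[:2]
        fn=lambda p:(m^hull(c,*p,.027,z0,z0+.055)).sum()
        r=minimize(fn,g,method="Nelder-Mead",options=dict(initial_simplex=[g,g+[.01,0],g+[0,.01]]));res.append((np.round(r.x,4),r.fun,m.sum()))
    print(n,res)
    p=res[0][0]
    for c,im in((T,vis),(S,vs)):
        cv2.polylines(im,[cv2.convexHull(proj(c,cyl(*((res[0][0]+res[1][0])/2),.027,z0,z0+.055)).astype(np.int32).reshape(-1,1,2))],True,(255,0,0),1)
    if k=="tin":
        m=mask(T,"pad",ut,40)
        fn=lambda q:(m^(hull(T,*q,.045,0,.003)|hull(T,*p,.027,.003,.058))).sum()
        r=minimize(fn,p,method="Nelder-Mead",options=dict(initial_simplex=[p,p+[.008,0],p+[0,.008]]));print(" pad",r.x,r.fun,m.sum())
for n,uv in dict(sd1=(212,281),sd2=(212,250),sd3=(220,217),loupe=(321,256),ring=(319,208)).items(): print(n,unproj(T,uv,.01))
cv2.imwrite("pics/fit.png",np.hstack([vis])[:,:,::-1]);cv2.imwrite("pics/fits.png",vs[:,:,::-1])
E
```

```text
L [(array([0.5326, 0.2268]), np.float64(138.0), np.int64(608)), (array([0.5337, 0.2257]), np.float64(250.0), np.int64(844))]
 pad [0.53354591 0.22577523] 743.0 679
M [(array([0.5818, 0.0061]), np.float64(48.0), np.int64(583)), (array([0.5821, 0.0062]), np.float64(114.0), np.int64(860))]
 pad [0.58148311 0.00872427] 751.0 648
R [(array([ 0.464 , -0.2652]), np.float64(203.0), np.int64(624)), (array([ 0.4643, -0.2645]), np.float64(132.0), np.int64(1516))]
 pad [ 0.46201632 -0.26445994] 813.0 704
blue [(array([ 0.48  , -0.0363]), np.float64(85.0), np.int64(539)), (array([ 0.4838, -0.0349]), np.float64(205.0), np.int64(879))]
yel [(array([0.4205, 0.263 ]), np.float64(210.0), np.int64(597)), (array([0.4236, 0.2643]), np.float64(213.0), np.int64(597))]
sd1 [0.41523205 0.11277784 0.01      ]
sd2 [0.47972769 0.11559097 0.01      ]
sd3 [0.55033076 0.10148377 0.01      ]
loupe [ 0.47356786 -0.11609524  0.01      ]
ring [ 0.57576479 -0.11102997  0.01      ]
```

View pics/fits.png

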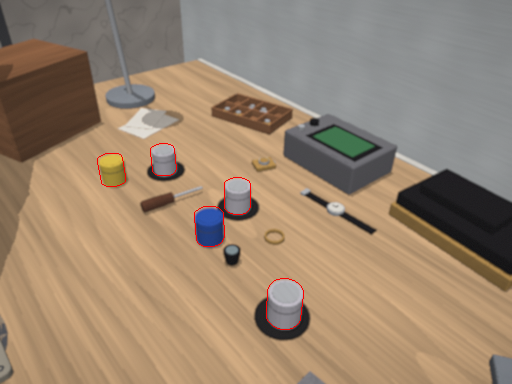

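View pics/fit.png

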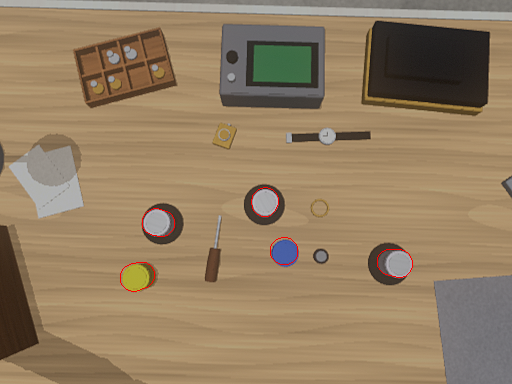

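Run:
```python
from h import *
from bench import camera
T=dict(np.load("pics/top0.npz"));S=dict(np.load("pics/side0.npz"))
for n,uv in dict(boxfront=(45,152),boxr=(101,110),boxl=(0,138),lamp=(130,97)).items(): print(n,unproj(S,uv,0))
bf=unproj(S,(45,152),0)[:2]; br=unproj(S,(101,110),0)[:2]
for z in (0,.1,.15,.2,.25): print(z,proj(S,[[*bf,z],[*br,z]]).round().tolist(),proj(T,[[*bf,z],[*br,z]]).round().tolist())
for z in (.0,.3,.4): print("shadow", unproj(T,(53,160),z))
print("box top corner from top", [unproj(T,(37,345),z).round(3) for z in (0,.1,.15,.2)],[unproj(T,(5,225),z).round(3) for z in (0,.1,.15,.2)])
c=camera("wrist");cv2.imwrite("pics/w0.png",c["frame"][:,:,::-1])
print(c["view"].round(3))
```

```text
boxfront [0.34107327 0.4847754  0.        ]
boxr [0.55346424 0.63308005 0.        ]
boxl [0.27312045 0.6286561  0.        ]
lamp [0.66527595 0.66904409 0.        ]
0 [[45.0, 152.0], [101.0, 110.0]] [[34.0, 312.0], [-24.0, 209.0]]
0.1 [[34.0, 116.0], [95.0, 78.0]] [[4.0, 320.0], [-60.0, 204.0]]
0.15 [[28.0, 96.0], [91.0, 60.0]] [[-14.0, 325.0], [-82.0, 201.0]]
0.2 [[22.0, 75.0], [88.0, 42.0]] [[-35.0, 332.0], [-108.0, 198.0]]
0.25 [[16.0, 53.0], [84.0, 23.0]] [[-60.0, 339.0], [-137.0, 194.0]]
shadow [0.66670833 0.47649675 0.        ]
shadow [0.60482362 0.31787823 0.3       ]
shadow [0.58419538 0.26500539 0.4       ]
box top corner from top [array([0.274, 0.472, 0.   ]), array([0.299, 0.42 , 0.1  ]), array([0.311, 0.393, 0.15 ]), array([0.324, 0.367, 0.2  ])] [array([0.521, 0.566, 0.   ]), array([0.517, 0.503, 0.1  ]), array([0.515, 0.471, 0.15 ]), array([0.513, 0.44 , 0.2  ])]
[[ 0.432  0.902 -0.001 -0.649]
 [ 0.857 -0.41   0.314 -0.041]
 [ 0.283 -0.137 -0.949  0.382]
 [ 0.     0.     0.     1.   ]]
```

View pics/w0.png

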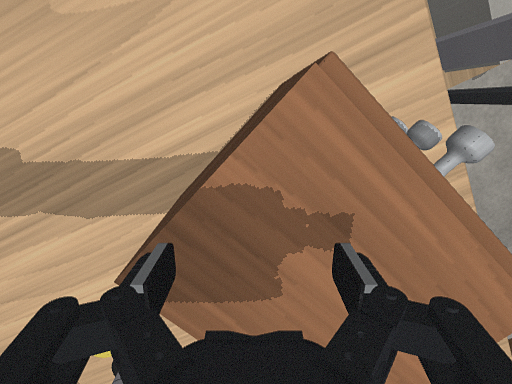

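```bash
cat > plan.py <<'E'
import sys,numpy as np
from scipy.spatial.transform import Rotation as R
from bench import ctrl
s=ctrl.get_state();rot=R.from_euler("xyz",s["ee_rot"],degrees=True)
print("t",s["time"],"tcp",s["tcp_pos"].round(4),s["ee_rot"].round(2),"F",s["ft_force"].round(2),"op",round(s["opening"],3),"q",s["qpos"].round(0))
for a in sys.argv[1:]:
    p=np.array(eval(a),float);d=rot.inv().apply(p-s["tcp_pos"])*100
    print(p,"shift cm",d.round(2))
E
python3 plan.py [.533,.226,.2] [.42,.39,.24]
```

```text
t 0.15 tcp [0.2806 0.5858 0.2306] [-179.92    0.    154.4 ] F [-0.21  0.28  0.38] op 1.002 q [-68.  36.   2.  87.  -2.  57.  -1.]
[0.533 0.226 0.2  ] shift cm [-38.31 -21.54   3.09]
[0.42 0.39 0.24] shift cm [-21.03 -11.64  -0.92]
```

Request:
jog_arm --pt "-3.5 -2 -0.2 0 8.5" --pt "-7.5 -4.2 -0.4 0 8.5" --pt "-11.5 -6.4 -0.5 0 8.5" --pt "-15.5 -8.6 -0.5 0 8.5" --pt "-19.5 -11 -0.5 0 8.5" --grip_force 45

```text
time: 0.65
tcp_pos: [0.4097, 0.4009, 0.2356]
ee_rot: [-179.9, 0.0, 154.4]
ft_force: [1.1, -0.3, 0.3]
opening: 0.993
```

```bash
python3 plan.py [.533,.226,.14]
```

```text
t 0.65 tcp [0.4097 0.4009 0.2356] [-179.92    0.    154.42] F [ 1.1  -0.25  0.26] op 0.993 q [-49.  29.   2.  99.  -1.  52.  19.]
[0.533 0.226 0.14 ] shift cm [-18.67 -10.44   9.58]
```

Request:
jog_arm --pt "-4.2 -2.3 0.5 0 8.5" --pt "-8.4 -4.6 2 0 8.5" --pt "-12.6 -7 5 0 8.5" --pt "-16.5 -9.2 8 0 8.5" --pt "-18.7 -10.4 9.6 0 8.5"

```text
time: 1.15
tcp_pos: [0.5343, 0.2233, 0.1384]
ee_rot: [-179.8, 0.0, 154.3]
ft_force: [0.5, -0.2, -0.1]
opening: 0.993
```

```bash
python3 plan.py [.533,.226,.016]
python3 - <<'E'
from bench import camera
import cv2
from h import *
c=camera("wrist");im=c["frame"].copy()
for z in(.003,.058):
    cv2.polylines(im,[cv2.convexHull(proj(c,cyl(.533,.226,.027,z,z)).astype(np.int32).reshape(-1,1,2))],True,(255,0,0),1)
cv2.imwrite("pics/w1.png",im[:,:,::-1])
E
```

```text
t 1.15 tcp [0.5343 0.2233 0.1384] [-1.7984e+02  1.0000e-02  1.5432e+02] F [ 0.46 -0.2  -0.13] op 0.993 q [-27.  37.   2. 104.  -2.  40.  40.]
[0.533 0.226 0.016] shift cm [ 0.23  0.23 12.24]
```

View pics/w1.png

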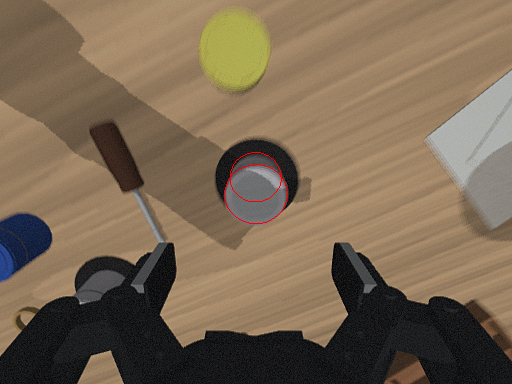

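The wrist view puts the left tin's top at (256,193), which matches the projected circle and is centred between the fingers. Now I'll descend.

Request:
jog_arm --pt "0.1 0.1 3 0 8.5" --pt "0.2 0.2 6 0 8.5" --pt "0.2 0.2 9 0 8.5" --pt "0.2 0.2 11 0 8.5" --pt "0.2 0.2 12.2 0 8.5"

```text
time: 1.7
tcp_pos: [0.5339, 0.2171, 0.0114]
ee_rot: [-179.3, -0.0, 153.9]
ft_force: [-0.0, 0.2, 0.4]
opening: 0.991
```

Request:
jog_arm --pt "0 0 0 0 7" --pt "0 0 0 0 6" --pt "0 0 0 0 5" --pt "0 0 0 0 4" --pt "0 0 0 0 4" --grip_force 45

```text
time: 2.2
tcp_pos: [0.5362, 0.2195, 0.0133]
ee_rot: [-179.7, 0.2, 154.0]
ft_force: [0.3, 4.1, 7.2]
opening: 0.62
```

Request:
jog_arm --pt "0 0 0 0 4" --pt "0 0 0 0 4" --pt "0 0 0 0 4" --pt "0 0 0 0 4" --pt "0 0 0 0 4"

```text
time: 2.7
tcp_pos: [0.5354, 0.2185, 0.0134]
ee_rot: [-179.6, 0.1, 153.9]
ft_force: [-2.2, -1.4, 3.8]
opening: 0.621
```

```bash
python3 plan.py [.533,.226,.016]
python3 - <<'E'
from bench import camera
import cv2
from h import *
ims=[]
for n in ("wrist","top"):
    c=camera(n);im=c["frame"].copy()
    if n=="top": np.savez("pics/top2.npz",**c)
    for z in(.003,.058):
        cv2.polylines(im,[cv2.convexHull(proj(c,cyl(.533,.226,.027,z,z)).astype(np.int32).reshape(-1,1,2))],True,(255,0,0),1)
    cv2.imwrite(f"pics/{n}2.png",im[:,:,::-1])
E
python3 plan.py
```

```text
t 2.7 tcp [0.5354 0.2185 0.0134] [-1.7955e+02  1.1000e-01  1.5393e+02] F [-2.19 -1.41  3.81] op 0.621 q [-26.  48.   1. 107.  -2.  25.  40.]
[0.533 0.226 0.016] shift cm [ 0.55  0.56 -0.27]
t 2.8 tcp [0.5354 0.2185 0.0134] [-1.7955e+02  1.1000e-01  1.5393e+02] F [-2.69 -1.34  5.98] op 0.621 q [-26.  48.   1. 107.  -2.  25.  40.]
```

View pics/wrist2.png

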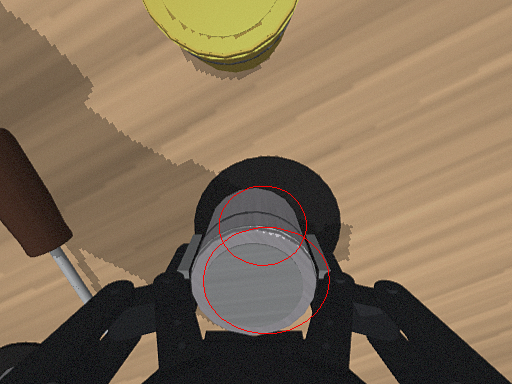

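View pics/top2.png

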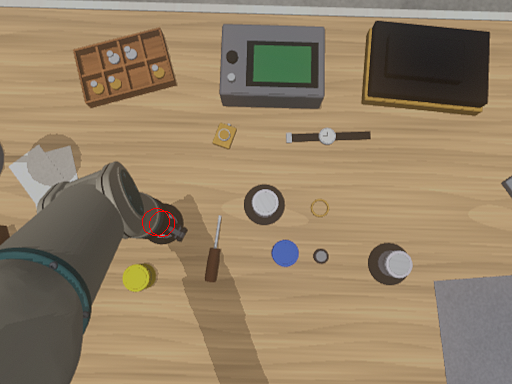

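The top and wrist views show the tin held between the fingers. It slid about 6 mm but is still well on its pad. I'll lift 5 cm.

Request:
jog_arm --pt "0 0 -0.5 0 4" --pt "0 0 -2 0 4" --pt "0 0 -3.5 0 4" --pt "0 0 -4.7 0 4" --pt "0 0 -5 0 4"

```text
time: 3.3
tcp_pos: [0.5369, 0.2195, 0.0657]
ee_rot: [-179.7, 0.2, 153.9]
ft_force: [0.4, 0.7, -5.1]
opening: 0.623
```

Request:
jog_arm --pt "0 0 0 0 4" --pt "0 0 0 0 4" --pt "0 0 0 0 4" --pt "0 0 0 0 4" --pt "0 0 0 0 4"

```text
time: 3.8
tcp_pos: [0.5366, 0.2194, 0.0652]
ee_rot: [-179.7, 0.2, 153.9]
ft_force: [-0.4, -0.1, -4.3]
opening: 0.618
```

Request:
jog_arm --pt "0 0 0 0 4" --pt "0 0 0 0 4" --pt "0 0 0 0 4" --pt "0 0 0 0 4" --pt "0 0 0 0 4"

```text
time: 4.3
tcp_pos: [0.5366, 0.2194, 0.0652]
ee_rot: [-179.7, 0.2, 153.9]
ft_force: [-0.0, -0.1, -4.2]
opening: 0.622
```

```bash
cat > weigh.py <<'E'
from bench import ctrl,camera
import numpy as np,cv2,sys
F=[];
for i in range(6):
    c=camera("side");s=ctrl.get_state();F.append(np.r_[s["ft_force"],s["tau"][[1,3]],s["moment"]])
F=np.array(F);print("t",s["time"],"mean",F.mean(0).round(2),"sd",F.std(0).round(2))
print(s["tcp_pos"].round(4),s["ee_rot"].round(2),s["opening"])
cv2.imwrite(f"pics/{sys.argv[1]}.png",c["frame"][:,:,::-1]);np.savez(f"pics/{sys.argv[1]}.npz",**c)
E
python3 weigh.py wL
```

```text
t 4.6 mean [-1.300e-01 -1.100e-01 -4.460e+00 -5.759e+01 -1.269e+01  0.000e+00
 -3.000e-02 -1.000e-02] sd [0.19 0.73 0.37 0.01 0.   0.03 0.03 0.02]
[0.5366 0.2194 0.0652] [-179.68    0.21  153.93] 0.6197284017616884
```

View pics/wL.png

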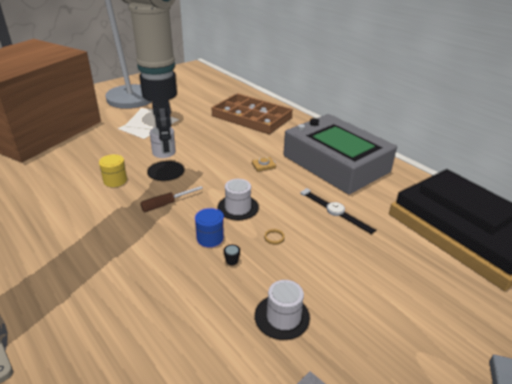

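The side view shows the left tin clear above its pad, hanging at (163,145). It pulls about 4.4 N, roughly 450 g. Now I'll put it back.

```bash
python3 plan.py [.5378,.2235,.0136]
```

```text
t 4.6 tcp [0.5366 0.2194 0.0652] [-179.68    0.21  153.93] F [-0.17  1.06 -4.34] op 0.62 q [-26.  43.   2. 106.  -2.  31.  40.]
[0.5378 0.2235 0.0136] shift cm [0.09 0.45 5.16]
```

Request:
jog_arm --pt "0.1 0.3 1 0 4" --pt "0.1 0.5 2 0 4" --pt "0.1 0.5 3 0 4" --pt "0.1 0.5 3.8 0 4" --pt "0.1 0.5 4.2 0 4"

```text
time: 5.1
tcp_pos: [0.5371, 0.2236, 0.0217]
ee_rot: [-179.6, 0.1, 153.9]
ft_force: [0.4, -0.1, -4.9]
opening: 0.619
```

Request:
jog_arm --pt "0 0 0.1 0 4" --pt "0 0 0.2 0 4" --pt "0 0 0.3 0 4" --pt "0 0 0.3 0 4" --pt "0 0 0.3 0 4"

```text
time: 5.6
tcp_pos: [0.5373, 0.2237, 0.019]
ee_rot: [-179.6, 0.2, 153.9]
ft_force: [-0.3, 0.8, -4.3]
opening: 0.622
```

Request:
jog_arm --pt "0 0 0.1 0 4" --pt "0 0 0.2 0 4" --pt "0 0 0.3 0 4" --pt "0 0 0.4 0 4" --pt "0 0 0.4 0 4"

```text
time: 6.1
tcp_pos: [0.5372, 0.2236, 0.0148]
ee_rot: [-179.6, 0.1, 153.9]
ft_force: [-0.3, -0.0, -4.8]
opening: 0.62
```

Request:
jog_arm --pt "0 0 0.05 0 4" --pt "0 0 0.1 0 4" --pt "0 0 0.15 0 4" --pt "0 0 0.2 0 4" --pt "0 0 0.2 0 4"

```text
time: 6.6
tcp_pos: [0.5372, 0.2235, 0.0134]
ee_rot: [-179.6, 0.1, 153.9]
ft_force: [-2.3, -1.2, 3.7]
opening: 0.624
```

Contact is confirmed: the force went from -4.8 to +3.7 N. Releasing.

Request:
jog_arm --pt "0 0 0 0 5.6" --pt "0 0 0 0 6.2" --pt "0 0 0 0 7" --pt "0 0 0 0 8.5" --pt "0 0 0 0 8.5"

```text
time: 7.1
tcp_pos: [0.5373, 0.2236, 0.0133]
ee_rot: [-179.6, 0.2, 153.9]
ft_force: [0.4, 0.6, 0.1]
opening: 0.992
```

Request:
jog_arm --pt "0 0 0 0 8.5" --pt "0 0 -1 0 8.5" --pt "0 0 -3 0 8.5" --pt "0 0 -6 0 8.5" --pt "0 0 -10 0 8.5"

```text
time: 7.6
tcp_pos: [0.5363, 0.2238, 0.1137]
ee_rot: [-179.5, 0.1, 153.9]
ft_force: [0.4, 1.2, -0.3]
opening: 0.996
```

```bash
cat > look.py <<'E'
import sys
from bench import camera
from h import *
n=sys.argv[1];c=camera(n);im=c["frame"].copy()
for a in sys.argv[3:]:
    x,y=eval(a)
    for z in(.003,.058):
        cv2.polylines(im,[cv2.convexHull(proj(c,cyl(x,y,.027,z,z)).astype(np.int32).reshape(-1,1,2))],True,(255,0,0),1)
cv2.imwrite(f"pics/{sys.argv[2]}.png",im[:,:,::-1])
E
python3 look.py wrist w3 .533,.226 ; python3 plan.py [.582,.006,.14]
```

```text
t 7.65 tcp [0.5405 0.2257 0.1209] [179.99   0.49 153.91] F [0.5  0.68 4.2 ] op 0.999 q [-27.  39.   2. 104.  -2.  37.  40.]
[0.582 0.006 0.14 ] shift cm [-13.4  -17.91  -1.8 ]
```

View pics/w3.png

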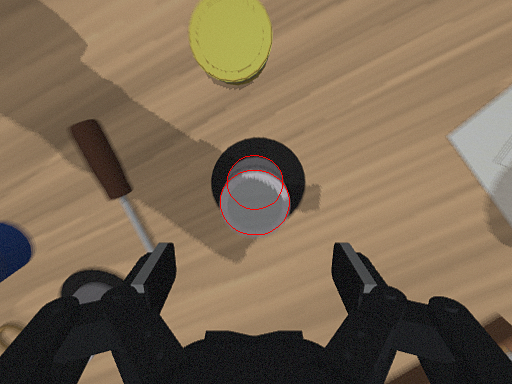

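The left tin is upright and back at its original spot (the overlay matches at (256,203)). Now the middle tin.

Request:
jog_arm --pt "-2.5 -3.3 -1 0 8.5" --pt "-5.4 -7.2 -2 0 8.5" --pt "-8.3 -11.1 -2 0 8.5" --pt "-11 -14.7 -2 0 8.5" --pt "-13 -17.4 -1.8 0 8.5"

```text
time: 8.15
tcp_pos: [0.5813, 0.0083, 0.1411]
ee_rot: [-180.0, 0.6, 153.7]
ft_force: [0.3, 0.8, 0.1]
opening: 1.0
```

Request:
jog_arm --pt "0 0 0 0 8.5" --pt "0 0 0 0 8.5" --pt "0 0 0 0 8.5" --pt "0 0 0 0 8.5" --pt "0 0 0 0 8.5"

```text
time: 8.65
tcp_pos: [0.5812, 0.0101, 0.1412]
ee_rot: [180.0, 0.6, 153.9]
ft_force: [-0.6, 1.2, 0.3]
opening: 0.993
```

```bash
python3 look.py wrist w4 .582,.006 ; python3 plan.py [.582,.006,.06] [.582,.006,.014]
```

```text
t 8.7 tcp [0.5812 0.0097 0.1412] [-180.      0.61  153.86] F [-0.33 -0.58 -0.3 ] op 0.995 q [ -4.  37.   0. 104.   0.  39.  60.]
[0.582 0.006 0.06 ] shift cm [-0.15 -0.3   8.12]
[0.582 0.006 0.014] shift cm [-0.1  -0.3  12.72]
```

View pics/w4.png

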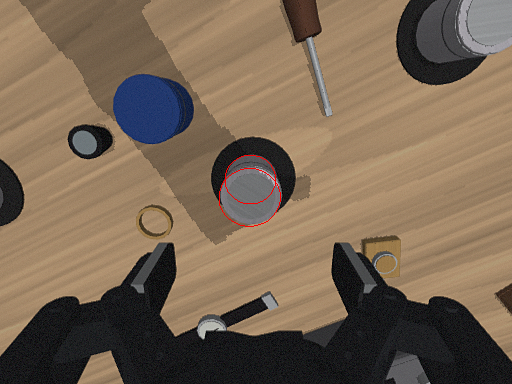

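The middle tin's top at (250,196) matches the overlay, so I'll descend.

Request:
jog_arm --pt "0 -0.1 2 0 8.5" --pt "-0.1 -0.3 4.5 0 8.5" --pt "-0.1 -0.3 6.5 0 8.5" --pt "-0.1 -0.3 7.6 0 8.5" --pt "-0.1 -0.3 7.6 0 8.5"

```text
time: 9.2
tcp_pos: [0.5804, 0.0068, 0.0638]
ee_rot: [-179.9, 0.5, 153.9]
ft_force: [-0.1, -0.1, 0.3]
opening: 0.999
```

```bash
python3 plan.py [.582,.006,.014]
```

```text
t 9.2 tcp [0.5804 0.0068 0.0638] [-179.93    0.46  153.91] F [-0.11 -0.07  0.29] op 0.999 q [ -4.  43.   0. 106.   0.  30.  60.]
[0.582 0.006 0.014] shift cm [-0.14  0.    4.98]
```

Request:
jog_arm --pt "-0.1 0 1.5 0 8.5" --pt "-0.1 0 3 0 8.5" --pt "-0.1 0 4.2 0 8.5" --pt "-0.1 0 4.8 0 8.5" --pt "-0.1 0 4.8 0 8.5"

```text
time: 9.7
tcp_pos: [0.5808, 0.0061, 0.0146]
ee_rot: [-179.9, 0.4, 153.9]
ft_force: [-0.7, -0.1, -0.2]
opening: 0.997
```

```bash
python3 plan.py [.582,.006,.014]
```

```text
t 9.7 tcp [0.5808 0.0061 0.0146] [-179.87    0.35  153.91] F [-0.66 -0.1  -0.25] op 0.997 q [ -4.  48.   0. 107.   0.  25.  60.]
[0.582 0.006 0.014] shift cm [-0.11  0.04  0.06]
```

Request:
jog_arm --pt "-0.1 0 0 0 7" --pt "-0.1 0 0 0 6" --pt "-0.1 0 0 0 5" --pt "-0.1 0 0 0 4" --pt "-0.1 0 0 0 4"

```text
time: 10.2
tcp_pos: [0.5825, 0.0058, 0.0154]
ee_rot: [-179.9, 0.4, 153.9]
ft_force: [0.1, 0.1, 6.0]
opening: 0.623
```

Request:
jog_arm --pt "0 0 0 0 4" --pt "0 0 0 0 4" --pt "0 0 0 0 4" --pt "0 0 0 0 4" --pt "0 0 0 0 4"

```text
time: 10.7
tcp_pos: [0.5823, 0.0057, 0.0154]
ee_rot: [-179.9, 0.4, 153.9]
ft_force: [0.3, -0.8, 1.4]
opening: 0.621
```

Request:
jog_arm --pt "0 0 -0.5 0 4" --pt "0 0 -2 0 4" --pt "0 0 -3.5 0 4" --pt "0 0 -4.7 0 4" --pt "0 0 -5 0 4"

```text
time: 11.2
tcp_pos: [0.5835, 0.006, 0.0678]
ee_rot: [180.0, 0.6, 153.9]
ft_force: [0.4, -0.7, -2.1]
opening: 0.619
```

Request:
jog_arm --pt "0 0 0 0 4" --pt "0 0 0 0 4" --pt "0 0 0 0 4" --pt "0 0 0 0 4" --pt "0 0 0 0 4"

```text
time: 11.7
tcp_pos: [0.5831, 0.006, 0.0673]
ee_rot: [-180.0, 0.6, 153.9]
ft_force: [-0.1, -0.1, -2.2]
opening: 0.622
```

```bash
python3 weigh.py wM
```

```text
t 12.0 mean [-3.000e-02 -3.300e-01 -2.560e+00 -5.623e+01 -1.240e+01  1.000e-02
  3.000e-02 -1.000e-02] sd [0.69 0.27 0.43 0.02 0.01 0.02 0.03 0.02]
[0.5834 0.006  0.0677] [179.99   0.61 153.91] 0.6191976653128763
```

View pics/wM.png

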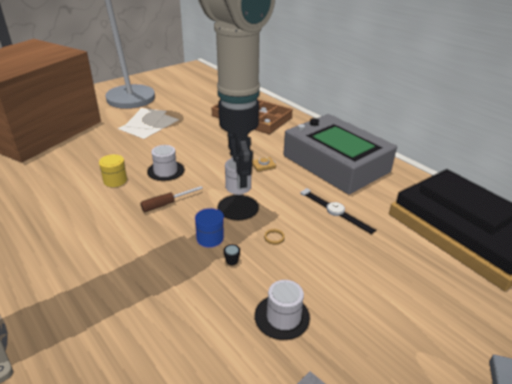

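The middle tin is clear of its pad at (238,178). It pulls about 2.4 N, roughly 250 g, so it is lighter than the left. Putting it back.

Request:
jog_arm --pt "0 0 1 0 4" --pt "0 0 2 0 4" --pt "0 0 3 0 4" --pt "0 0 4 0 4" --pt "0 0 4.6 0 4"

```text
time: 12.5
tcp_pos: [0.5831, 0.0058, 0.0201]
ee_rot: [-180.0, 0.5, 153.9]
ft_force: [-0.1, 0.2, -2.6]
opening: 0.62
```

```bash
python3 plan.py [.5823,.0057,.0152]
```

```text
t 12.5 tcp [0.5831 0.0058 0.0201] [-179.96    0.51  153.91] F [-0.06  0.2  -2.65] op 0.62 q [ -4.  48.   0. 107.   0.  26.  60.]
[0.5823 0.0057 0.0152] shift cm [ 0.07 -0.04  0.49]
```

Request:
jog_arm --pt "0 0 0.1 0 4" --pt "0 0 0.2 0 4" --pt "0 0 0.3 0 4" --pt "0 0 0.4 0 4" --pt "0 0 0.4 0 4"

```text
time: 13.0
tcp_pos: [0.5833, 0.0058, 0.0163]
ee_rot: [-180.0, 0.5, 153.9]
ft_force: [0.4, 0.2, -2.3]
opening: 0.628
```

Request:
jog_arm --pt "0 0 0.05 0 4" --pt "0 0 0.1 0 4" --pt "0 0 0.1 0 4" --pt "0 0 0.1 0 4" --pt "0 0 0.1 0 4"

```text
time: 13.5
tcp_pos: [0.5835, 0.0057, 0.0154]
ee_rot: [-180.0, 0.6, 153.9]
ft_force: [0.3, -0.3, -1.4]
opening: 0.627
```

Request:
jog_arm --pt "0 0 0.05 0 4" --pt "0 0 0.1 0 4" --pt "0 0 0.1 0 4" --pt "0 0 0.1 0 4" --pt "0 0 0.1 0 4"

```text
time: 14.0
tcp_pos: [0.5835, 0.0057, 0.0153]
ee_rot: [-180.0, 0.6, 153.9]
ft_force: [-0.8, 0.6, 6.4]
opening: 0.623
```

Seated. Releasing.

Request:
jog_arm --pt "0 0 0 0 5.6" --pt "0 0 0 0 6.2" --pt "0 0 0 0 7" --pt "0 0 0 0 8.5" --pt "0 0 0 0 8.5"

```text
time: 14.5
tcp_pos: [0.5835, 0.0057, 0.0152]
ee_rot: [-180.0, 0.6, 153.9]
ft_force: [-0.3, -0.9, 0.2]
opening: 0.992
```

Request:
jog_arm --pt "0 0 0 0 8.5" --pt "0 0 -2 0 8.5" --pt "0 0 -6 0 8.5" --pt "0 0 -11 0 8.5" --pt "0 0 -13 0 8.5"

```text
time: 15.0
tcp_pos: [0.5846, 0.0063, 0.1494]
ee_rot: [179.8, 0.9, 153.9]
ft_force: [0.4, 0.3, 0.7]
opening: 0.994
```

```bash
python3 look.py wrist w5 .582,.006 ; python3 plan.py [.464,-.265,.15]
```

```text
t 15.05 tcp [0.5857 0.0064 0.1512] [179.75   1.03 153.89] F [0.2  0.28 1.51] op 0.999 q [ -4.  36.   0. 103.   0.  40.  60.]
[ 0.464 -0.265  0.15 ] shift cm [-1.010e+00 -2.973e+01  1.000e-02]
```

View pics/w5.png

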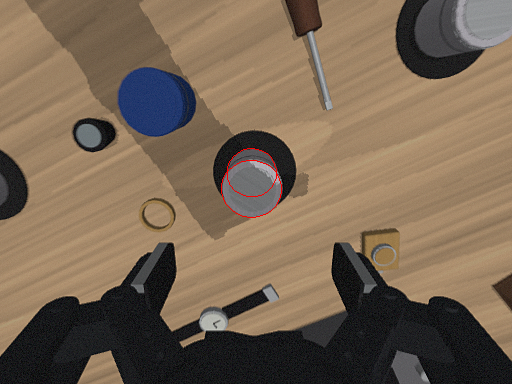

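The middle tin is standing at its original spot (overlay at (252,188)). On to the right tin.

Request:
jog_arm --pt "-0.2 -4.5 0 0 8.5" --pt "-0.4 -9.3 0 0 8.5" --pt "-0.6 -14.1 0 0 8.5" --pt "-0.8 -18.5 0 0 8.5" --pt "-0.8 -20 0 0 8.5"

```text
time: 15.55
tcp_pos: [0.5019, -0.1822, 0.1503]
ee_rot: [179.9, 1.0, 153.5]
ft_force: [-1.3, -0.2, -0.1]
opening: 0.999
```

```bash
python3 plan.py [.464,-.265,.15]
```

```text
t 15.55 tcp [ 0.5019 -0.1822  0.1503] [179.94   0.99 153.48] F [-1.3  -0.19 -0.07] op 0.999 q [ 18.  33.  -1. 111.   1.  35.  79.]
[ 0.464 -0.265  0.15 ] shift cm [-0.3  -9.1   0.02]
```

Request:
jog_arm --pt "-0.1 -3 0 0 8.5" --pt "-0.2 -6 0 0 8.5" --pt "-0.3 -8.3 0 0 8.5" --pt "-0.3 -9.1 0 0 8.5" --pt "-0.3 -9.1 0 0 8.5"

```text
time: 16.05
tcp_pos: [0.4636, -0.2654, 0.15]
ee_rot: [179.9, 1.0, 153.4]
ft_force: [0.0, 0.7, 0.3]
opening: 0.995
```

```bash
python3 look.py wrist w6 .464,-.265 ; python3 plan.py [.464,-.265,.06] [.464,-.265,.015]
```

```text
t 16.1 tcp [ 0.4644 -0.2641  0.1501] [179.89   0.97 153.5 ] F [ 0.42  0.87 -0.26] op 0.998 q [ 28.  33.  -2. 111.   2.  36.  88.]
[ 0.464 -0.265  0.06 ] shift cm [ 0.14 -0.12  9.  ]
[ 0.464 -0.265  0.015] shift cm [ 0.22 -0.12 13.5 ]
```

View pics/w6.png

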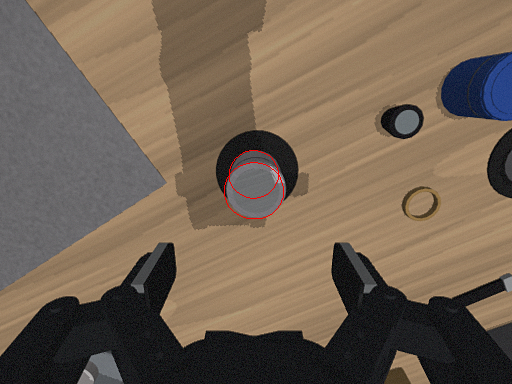

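The right tin's top at (255,190) matches the overlay and is centred. Descending.

Request:
jog_arm --pt "0 0 2.5 0 8.5" --pt "0.1 -0.1 5 0 8.5" --pt "0.1 -0.1 7.4 0 8.5" --pt "0.1 -0.1 8.5 0 8.5" --pt "0.1 -0.1 8.5 0 8.5"

```text
time: 16.6
tcp_pos: [0.4643, -0.263, 0.0638]
ee_rot: [179.8, 0.8, 153.6]
ft_force: [0.0, 0.6, -0.9]
opening: 0.994
```

```bash
python3 plan.py [.464,-.265,.015]
```

```text
t 16.6 tcp [ 0.4643 -0.263   0.0638] [179.84   0.8  153.63] F [ 0.02  0.61 -0.9 ] op 0.994 q [ 28.  41.  -2. 114.   3.  24.  88.]
[ 0.464 -0.265  0.015] shift cm [ 0.01 -0.21  4.88]
```

Request:
jog_arm --pt "0 -0.2 1.5 0 8.5" --pt "0 -0.2 3 0 8.5" --pt "0 -0.2 4.2 0 8.5" --pt "0 -0.2 4.7 0 8.5" --pt "0 -0.2 4.7 0 8.5"

```text
time: 17.1
tcp_pos: [0.4643, -0.2646, 0.0167]
ee_rot: [179.8, 0.8, 153.7]
ft_force: [-0.6, -0.2, -0.7]
opening: 0.995
```

```bash
python3 plan.py [.464,-.265,.015]
```

```text
t 17.1 tcp [ 0.4643 -0.2646  0.0167] [179.83   0.79 153.66] F [-0.65 -0.2  -0.65] op 0.995 q [ 28.  46.  -2. 115.   3.  19.  88.]
[ 0.464 -0.265  0.015] shift cm [ 0.01 -0.05  0.17]
```

Request:
jog_arm --pt "0 0 0.1 0 7" --pt "0 0 0.1 0 6" --pt "0 0 0.1 0 5" --pt "0 0 0.1 0 4" --pt "0 0 0.1 0 4"

```text
time: 17.6
tcp_pos: [0.4647, -0.2648, 0.0165]
ee_rot: [179.8, 0.8, 153.7]
ft_force: [-0.2, 1.6, 5.7]
opening: 0.622
```

Request:
jog_arm --pt "0 0 0 0 4" --pt "0 0 0 0 4" --pt "0 0 0 0 4" --pt "0 0 0 0 4" --pt "0 0 0 0 4"

```text
time: 18.1
tcp_pos: [0.4646, -0.2648, 0.0165]
ee_rot: [179.8, 0.8, 153.7]
ft_force: [-0.1, 0.3, 1.8]
opening: 0.624
```

Request:
jog_arm --pt "0 0 -0.5 0 4" --pt "0 0 -2 0 4" --pt "0 0 -3.5 0 4" --pt "0 0 -4.7 0 4" --pt "0 0 -5 0 4"

```text
time: 18.6
tcp_pos: [0.4646, -0.265, 0.0678]
ee_rot: [179.8, 1.0, 153.6]
ft_force: [0.1, -1.0, -3.3]
opening: 0.619
```

Request:
jog_arm --pt "0 0 0 0 4" --pt "0 0 0 0 4" --pt "0 0 0 0 4" --pt "0 0 0 0 4" --pt "0 0 0 0 4"

```text
time: 19.1
tcp_pos: [0.4644, -0.2649, 0.0674]
ee_rot: [179.8, 0.9, 153.6]
ft_force: [0.4, -0.6, -1.4]
opening: 0.623
```

```bash
python3 weigh.py wR
```

```text
t 19.4 mean [-2.400e-01 -9.000e-02 -1.630e+00 -5.181e+01 -1.039e+01 -1.000e-02
  4.000e-02 -1.000e-02] sd [0.26 0.18 0.56 0.01 0.01 0.02 0.02 0.03]
[ 0.4646 -0.265   0.0677] [179.83   0.97 153.65] 0.6209847234033364
```

View pics/wR.png

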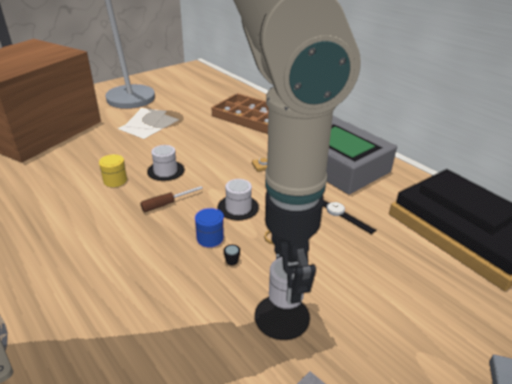

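The right tin is lifted at (283,280) and pulls about 1.6 N, roughly 165 g. So the left tin is the heaviest (4.4, 2.4 and 1.6 N). Putting the right one back.

Request:
jog_arm --pt "0 0 1 0 4" --pt "0 0 2 0 4" --pt "0 0 3 0 4" --pt "0 0 4 0 4" --pt "0 0 4.6 0 4"

```text
time: 19.9
tcp_pos: [0.4647, -0.2649, 0.0203]
ee_rot: [179.8, 0.9, 153.6]
ft_force: [0.2, -0.3, -1.7]
opening: 0.624
```

Request:
jog_arm --pt "0 0 0.1 0 4" --pt "0 0 0.2 0 4" --pt "0 0 0.3 0 4" --pt "0 0 0.3 0 4" --pt "0 0 0.3 0 4"

```text
time: 20.4
tcp_pos: [0.465, -0.265, 0.0176]
ee_rot: [179.8, 0.9, 153.7]
ft_force: [-0.7, -0.6, -0.9]
opening: 0.625
```

Request:
jog_arm --pt "0 0 0.05 0 4" --pt "0 0 0.1 0 4" --pt "0 0 0.1 0 4" --pt "0 0 0.1 0 4" --pt "0 0 0.1 0 4"

```text
time: 20.9
tcp_pos: [0.465, -0.265, 0.0166]
ee_rot: [179.8, 0.9, 153.7]
ft_force: [-0.3, -0.1, -1.6]
opening: 0.622
```

Request:
jog_arm --pt "0 0 0.05 0 4" --pt "0 0 0.1 0 4" --pt "0 0 0.1 0 4" --pt "0 0 0.1 0 4" --pt "0 0 0.1 0 4"

```text
time: 21.4
tcp_pos: [0.4651, -0.265, 0.0164]
ee_rot: [179.8, 0.9, 153.6]
ft_force: [-1.5, 1.6, 7.8]
opening: 0.623
```

Seated. Releasing and rising.

Request:
jog_arm --pt "0 0 0 0 5.6" --pt "0 0 0 0 6.2" --pt "0 0 0 0 7" --pt "0 0 0 0 8.5" --pt "0 0 0 0 8.5"

```text
time: 21.9
tcp_pos: [0.465, -0.265, 0.0163]
ee_rot: [179.8, 0.9, 153.6]
ft_force: [-0.4, 0.4, -0.4]
opening: 0.993
```

Request:
jog_arm --pt "0 0 0 0 8.5" --pt "0 0 -2 0 8.5" --pt "0 0 -6 0 8.5" --pt "0 0 -11 0 8.5" --pt "0 0 -13 0 8.5"

```text
time: 22.4
tcp_pos: [0.4647, -0.2654, 0.1501]
ee_rot: [179.8, 1.2, 153.6]
ft_force: [1.5, -1.2, 0.0]
opening: 0.996
```

Request:
jog_arm --pt "0 0 0 0 8.5" --pt "0 0 0 0 8.5" --pt "0 0 0 0 8.5" --pt "0 0 0 0 8.5" --pt "0 0 0 0 8.5"

```text
time: 22.9
tcp_pos: [0.4641, -0.265, 0.1489]
ee_rot: [179.8, 1.1, 153.6]
ft_force: [-0.6, 1.1, -0.4]
opening: 0.997
```

```bash
python3 look.py wrist w7 .464,-.265 ; python3 plan.py [.54,-.02,.16] [.533,.226,.16]
```

```text
t 22.95 tcp [ 0.4642 -0.2651  0.1491] [179.84   1.13 153.64] F [-0.45 -0.25  0.05] op 0.993 q [ 29.  33.  -3. 111.   2.  35.  88.]
[ 0.54 -0.02  0.16] shift cm [ 4.07 25.33 -1.09]
[0.533 0.226 0.16 ] shift cm [15.61 47.06 -1.26]
```

View pics/w7.png

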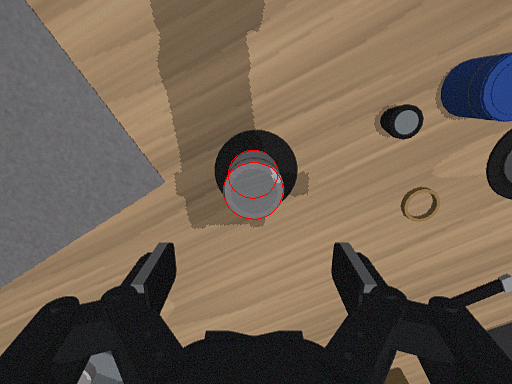

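The right tin is back at its spot (overlay at (253,190)). Returning to the left tin.

Request:
jog_arm --pt "0.8 4 -0.5 0 8.5" --pt "1.6 8.5 -1 0 8.5" --pt "2.4 13 -1 0 8.5" --pt "3.2 17.5 -1 0 8.5" --pt "3.6 20 -1 0 8.5"

```text
time: 23.45
tcp_pos: [0.5213, -0.0651, 0.1586]
ee_rot: [179.7, 1.1, 153.9]
ft_force: [0.5, -0.5, 0.6]
opening: 0.993
```

```bash
python3 plan.py [.533,.226,.15]
```

```text
t 23.45 tcp [ 0.5213 -0.0651  0.1586] [179.73   1.08 153.92] F [ 0.46 -0.51  0.58] op 0.993 q [  5.  31.  -1. 112.   1.  36.  67.]
[0.533 0.226 0.15 ] shift cm [11.76 26.66  0.76]
```

Request:
jog_arm --pt "1.6 3.6 0 0 8.5" --pt "3.4 7.7 0 0 8.5" --pt "5.2 11.8 0 0 8.5" --pt "7 15.9 0 0 8.5" --pt "8 18 0 0 8.5"

```text
time: 23.95
tcp_pos: [0.5281, 0.137, 0.1575]
ee_rot: [179.6, 1.0, 154.2]
ft_force: [0.1, -0.1, 0.0]
opening: 0.996
```

```bash
python3 plan.py [.533,.226,.15]
```

```text
t 23.95 tcp [0.5281 0.137  0.1575] [179.63   1.   154.22] F [ 0.15 -0.09  0.04] op 0.996 q [-18.  33.   1. 109.   0.  37.  47.]
[0.533 0.226 0.15 ] shift cm [3.45 8.22 0.74]
```

Request:
jog_arm --pt "1 2.5 0 0 8.5" --pt "2.2 5.3 0 0 8.5" --pt "3.1 7.4 0.3 0 8.5" --pt "3.4 8.2 0.7 0 8.5" --pt "3.4 8.2 0.7 0 8.5"

```text
time: 24.45
tcp_pos: [0.5325, 0.2264, 0.1493]
ee_rot: [179.7, 0.9, 154.3]
ft_force: [-0.9, -0.5, 0.1]
opening: 0.996
```

```bash
python3 look.py wrist w8 .533,.226; python3 plan.py [.533,.226,.06]
```

```text
t 24.5 tcp [0.5328 0.2246 0.1496] [179.74   0.96 154.23] F [-0.03  0.07  0.14] op 0.999 q [-27.  36.   1. 104.  -0.  39.  39.]
[0.533 0.226 0.06 ] shift cm [0.2  0.09 8.96]
```

View pics/w8.png

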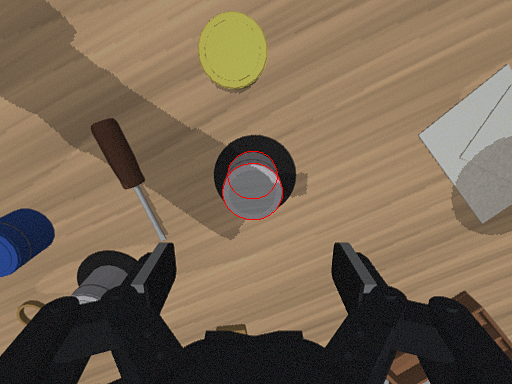

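The left tin is centred at (253,192), so I'll descend.

Request:
jog_arm --pt "0.1 0.1 2.5 0 8.5" --pt "0.2 0.1 5 0 8.5" --pt "0.2 0.1 7.4 0 8.5" --pt "0.2 0.1 8.6 0 8.5" --pt "0.2 0.1 8.6 0 8.5"

```text
time: 25.0
tcp_pos: [0.5321, 0.2238, 0.0622]
ee_rot: [179.9, 0.9, 154.1]
ft_force: [-0.4, 1.0, -0.3]
opening: 0.994
```

```bash
python3 plan.py [.533,.226,.015]
```

```text
t 25.0 tcp [0.5321 0.2238 0.0622] [179.94   0.87 154.11] F [-0.42  1.05 -0.29] op 0.994 q [-27.  43.   1. 107.  -0.  29.  39.]
[0.533 0.226 0.015] shift cm [0.09 0.23 4.72]
```

Request:
jog_arm --pt "0.1 0.2 1.5 0 8.5" --pt "0.1 0.2 3 0 8.5" --pt "0.1 0.2 4.1 0 8.5" --pt "0.1 0.2 4.5 0 8.5" --pt "0.1 0.2 4.5 0 8.5"

```text
time: 25.5
tcp_pos: [0.5323, 0.2257, 0.0163]
ee_rot: [-180.0, 0.8, 154.1]
ft_force: [0.4, -0.8, -0.0]
opening: 0.997
```

Request:
jog_arm --pt "0 0 0 0 7" --pt "0 0 0 0 6" --pt "0 0 0 0 5" --pt "0 0 0 0 4" --pt "0 0 0 0 4" --grip_force 50

```text
time: 26.0
tcp_pos: [0.5327, 0.2259, 0.0171]
ee_rot: [179.9, 0.9, 154.1]
ft_force: [-0.9, 0.2, 6.2]
opening: 0.623
```

Request:
jog_arm --pt "0 0 0 0 4" --pt "0 0 0 0 4" --pt "0 0 0 0 4" --pt "0 0 0 0 4" --pt "0 0 0 0 4"

```text
time: 26.5
tcp_pos: [0.5326, 0.2259, 0.0171]
ee_rot: [180.0, 0.9, 154.1]
ft_force: [-0.2, -0.0, 2.4]
opening: 0.623
```

Request:
jog_arm --pt "0 0 -0.5 0 4" --pt "0 0 -2.5 0 4" --pt "0 0 -5 0 4" --pt "0 0 -7.5 0 4" --pt "0 0 -8 0 4"

```text
time: 27.0
tcp_pos: [0.5328, 0.2269, 0.0992]
ee_rot: [179.8, 1.0, 154.1]
ft_force: [1.6, 1.0, -5.3]
opening: 0.619
```

Request:
jog_arm --pt "0 0 -2 0 4" --pt "0 0 -4.5 0 4" --pt "0 0 -7 0 4" --pt "0 0 -9 0 4" --pt "0 0 -10 0 4"

```text
time: 27.5
tcp_pos: [0.5311, 0.2273, 0.1997]
ee_rot: [179.8, 1.0, 154.1]
ft_force: [0.4, 0.2, -4.5]
opening: 0.621
```

Request:
jog_arm --pt "0 0 0 0 4" --pt "0 0 0 0 4" --pt "0 0 0 0 4" --pt "0 0 0 0 4" --pt "0 0 0 0 4"

```text
time: 28.0
tcp_pos: [0.5308, 0.2272, 0.199]
ee_rot: [179.8, 1.0, 154.1]
ft_force: [-0.9, -0.6, -4.7]
opening: 0.616
```

```bash
python3 plan.py [.5326,.2259,.214]
```

```text
t 28.0 tcp [0.5308 0.2272 0.199 ] [179.82   0.97 154.12] F [-0.88 -0.58 -4.67] op 0.616 q [-28.  32.   2. 102.  -0.  46.  38.]
[0.5326 0.2259 0.214 ] shift cm [-0.25 -0.03 -1.5 ]
```

Request:
jog_arm --pt "0 0 -0.5 0 4" --pt "0 0 -1 0 4" --pt "0 0 -1.5 0 4" --pt "0 0 -1.5 0 4" --pt "0 0 -1.5 0 4"

```text
time: 28.5
tcp_pos: [0.5306, 0.2273, 0.2143]
ee_rot: [179.8, 1.0, 154.1]
ft_force: [0.2, 0.9, -4.0]
opening: 0.623
```

Request:
jog_arm --pt "0 0 0 0 4" --pt "0 0 0 0 4" --pt "0 0 0 0 4" --pt "0 0 0 0 4" --pt "0 0 0 0 4"

```text
time: 29.0
tcp_pos: [0.5306, 0.2273, 0.2142]
ee_rot: [179.8, 1.0, 154.1]
ft_force: [0.4, 0.1, -4.3]
opening: 0.62
```

```bash
python3 weigh.py final; python3 look.py top ftop .582,.006 .464,-.265
```

```text
t 29.3 mean [ 1.900e-01  1.900e-01 -4.570e+00 -5.205e+01 -1.868e+01 -0.000e+00
  3.000e-02 -1.000e-02] sd [0.28 0.61 0.38 0.   0.   0.04 0.02 0.01]
[0.5306 0.2273 0.2143] [179.79   0.99 154.12] 0.6223011380803566
```

View pics/final.png

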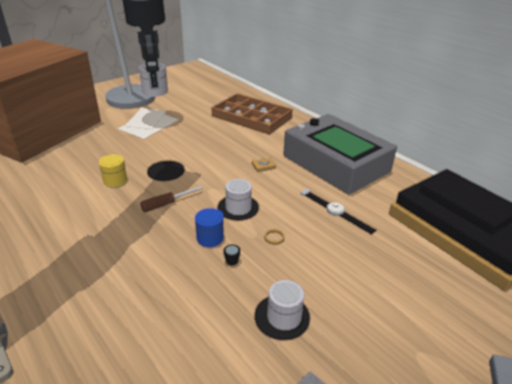

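View pics/ftop.png

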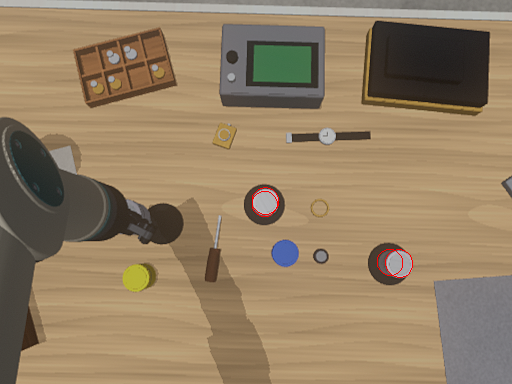

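The side view shows the left tin held upright at (153,80). The other two stand on their pads at (238,197) and (285,305), and the bystanders haven't moved. Handing in.

```bash
python3 -c "
from bench import workorder; print(workorder.sign_off())"
```

```text
the job is handed in; nothing more can be done
None
```

The left tin is the heaviest, and I handed the job in at about 29 s with the arm holding it upright and still.

- **Weights:** I lifted the tins left, middle, right, about 5 cm each, and stood each one back on its own pad. They pulled about 4.4 N (450 g), 2.4 N (250 g) and 1.6 N (165 g).
- **Final hold:** I picked up the left tin again at 50 N. Its underside is about 20 cm above the counter, and the force sensor still read 4.6 N. The tool is tilted about 1°.
- **Other items:** The last pictures show the middle and right tins upright on their pads at their original positions. The bystanders and the two look-alike tins appear where they were.
- **One deviation:** On the first grasp the left tin slid about 6 mm on its pad. I set it back at its original spot, and the wrist camera confirmed it.

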